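# Set the synchroniser's flip-up screen

### The arm

A 6-joint arm with a two-finger parallel gripper is mounted at the origin on the work surface. World frame = base frame: x ahead of the robot, y to its left, z up, the work surface at z = 0. Lengths are in m, angles in rad, forces in N, time in s.
With the tool pointing down it reaches from about 0.3 to 1 m from the base axis. Payload 5.1 kg.
Tool frame: the origin (TCP) lies on the centre line of the jaws, within the pads' length; the fingertips stand 11 mm ahead of it and the grasp point (between the pads) lies 8 mm behind it; z points along the fingers, y is the line along which they close (so a half turn about z gives the same grasp; the last joint's range is limited). The gripper opens to 95 mm and grips with 3 to 60 N. Pads are 20 mm wide; open, the fingers measure 119 mm over their backs; the gripper's body (75 mm by 180 mm) begins 59 mm behind the grasp point.
Start: joints at [1.035, 0.124, 1.65, -0, 1.367, -0.083], TCP at [0.284, 0.584, 0.226] pointing down, gripper open.
Joint ranges: [-2.61, 2.61], [-1.02, 2.33], [0.03, 2.71], [-1.35, 4.49], [0.32, 2.68], [-2.91, 2.91]. Speed limits (rad/s): [2.57, 2.57, 3.14, 3.14, 3.14, 3.14].

### API

Orientations are given as a 3x3 rotation matrix whose columns are the frame's x, y, z axes.
In Python, from rig import * gives the robot as it stands. The module is installed in compiled form; this text tells all that it offers.
- The arm moves only by the tool arm_command, never from a script. Its argument "motion" is a list of rows, each an object with "rotation": the turn, a rotation vector about the world's x, y, z in rad, a list of three; "translation": the shift along the world's x, y, z in m, a list of three; "grip": the finger opening in m, from 0 to 0.0951. In form: [{"rotation": [rx, ry, rz], "translation": [dx, dy, dz], "grip": grip}, ...]. A call has 1 to 8 rows; each row shifts and turns the commanded pose from where the row before left it; what a row does not reach is not made up. A row lasts 1/12 s, in which the tool goes at most 41.7 mm and 7.16 degrees, less where a joint would pass 70% of its speed; a pose out of reach is approached as far as the arm can. A call with a gripper value outside its range is refused whole. The fingers move at their own pace and stop on an object; "newtons" is the grip in N (left out, the last holds). Time passes only in rows, so rows that do not move let the fingers close. It gives the time, the measured TCP pose, the force, the opening and the grip force at its end, in the units of the state.
- get_obs(): the state, without advancing time (a new reading comes with each control period).
- capture(name): name is "scene" or "top"; returns (picture, depth): 400x640x3 uint8, red, green, blue; 400x640 float32, m along the optical axis (not along the pixel's ray), 0 where there is no reading.
- calibration(name): a dict with "vertical_fov" (degrees; the focal length in pixels is half the picture's height over the tangent of half this angle, whatever the lens; pixels are square), "cx", "cy" (the principal point, pixels), "k1" (the pictures are not rectified: a ray, as slopes to the right and down, at radius r is drawn at 1 + k1 r^2 times it, then the intrinsics apply), "view" (4x4, takes a point from world to camera coordinates). Camera axes: x right, y up, looking along -z (the intrinsics and any distortion apply to the point x, -y, -z); pixel columns grow to the right and rows downward; lengths in m; the calibration is good to about 2 mm. A picture is of the moment at which its call begins. calibration takes no time and is no camera call.
- job_done(): hands the job in; it is judged then, once.
The state is a dict: "clock": time; "q": joint angles; "qvel": joint speeds; "joint_efforts": joint torques, N m; "position": TCP position; "tcp_rot": TCP orientation; "contact_force": force on the tool from outside, world axes, zero at the start; "wrist_torque": the same for the moment, N m; "finger_gap": finger opening in m; "grasp_force": force on a finger pad.
Only numpy, scipy, OpenCV 4.12 (cv2) and the standard library are available. Lean on these libraries where they do the work, as an engineer would, in place of code of your own. Each camera call takes 0.05 s, during which the arm holds its last target. There are 200 camera calls.

### The job

Raise the flip-up screen of the carburettor synchroniser and leave it standing by itself leaning back a little past upright, opened about 110 degrees from shut. The hinge is stiff and springs back a little when you let go, so check it and correct it if need be. Be gentle: handle the lid lightly by its rim without touching the screen glass, do not force it, do not shove or lift the instrument, and leave the parts lying around it alone.

Things in the scene. Friction and masses are not known exactly. Their poses are not given: they have to be found in the camera images.
- synchroniser: Base of the carburettor synchroniser: a loose grey bench instrument with orange trim on rubber feet, 2.3 to 3.4 kg, 156 mm deep (own x) by 240 mm wide (own y) by 62 mm high. Origin at the centre of its underside, z up; its front faces own -x, roughly towards the right-hand end of the bench (world -y). The screen lid covers its top and hinges along its rear top edge.
- recess (a point): Axes of the base. Middle of the finger recess in the base's front, 62 mm above the bench, in the plane of the front face (base x = -78 mm). The recess is 130 mm wide (y) and 26 mm deep (towards +x), open to the front, from 10 mm above the bench up to the lid: there the lid's lip can be reached from below.
- display_lid: Flip-up screen lid: slab 240 mm wide (own y), 16 mm thick, about 0.33 kg. Origin on the hinge axis at mid-width, 66 mm up, base x = +74 mm. Own x points from lip to hinge: slab from x = -156 (lip) to -6 mm, from z = -3 mm (inner face) to +13 mm (back). Opening angle = angle of its z axis from up; it turns about own +y, lip up and back. Stop at 135 degrees.
- lid_lip (a point): Axes of the lid. Middle of the lid's free front edge (lid x = -156, y = 0, z = +5 mm, half way through its thickness). At the start the lid is shut or up to 8 degrees ajar. Shut, the lip overhangs the base's front by 4 mm and its underside is 63 mm above the bench.
- lid_hinge (a point): Axes of the lid. A point on the hinge axis at mid-width. The hinge is stiff: about 0.8 N m of friction holds the lid wherever it is left; raising it takes 5 to 9 N at the lip. It is also springy: when the push is taken away the lid gives back part of the swing (somewhere between 5 and 15 degrees, not known beforehand), so look again after letting go.
- screen: Dark glass of the display, 100 x 190 mm, set 2.5 mm deep into the lid's inner face, not to be touched. Origin and axes as the lid's: glass from x = -126 to -26 mm, y = -95 to +95 mm. Around it runs a black rim, 30 mm wide along the lip and 25 mm wide at the sides.
- diaphragm_cover: Bystander: silver domed carburettor diaphragm cover, 74 mm over its four screw ears, 25 mm high; origin at the centre of its underside.
- jet_block: Bystander: brass pilot jet block, 42 x 26 mm, 28 mm high over its two jets; origin at the centre of its underside.
- petcock: Bystander: red fuel petcock with brass spigots, 76 x 36 mm, 38 mm high; origin at the centre of its underside.
- screwdriver: Bystander: stubby screwdriver with a yellow handle, 115 mm long, lying along its own x axis; origin under its middle.
- carburettor: Bystander: silver carburettor standing upright on its float bowl, about 112 x 56 mm, 100 mm high; origin at the centre of its underside.
- parts_dish: Bystander: round steel parts dish, 110 mm across, 26 mm high; origin at the centre of its underside.
- spanner: Bystander: steel spanner, 150 mm long, lying along its own x axis; origin under its middle.

How it is judged:
At the end, for the whole second after the job is handed in: The lid stands by itself, at rest, 105 to 115 degrees open from level; the synchroniser stands flat on the bench within 25 mm of where it was, and every part around it is within 20 mm of where it lay (angle between display_lid's own z axis and vertical between 1.8326 and 2.0071 rad and angular speed of display_lid below 0.06 rad/s and angle between synchroniser's own z axis and vertical below 0.03 rad and distance of synchroniser from where it was at the start of the episode below 0.025 m and distance of each of diaphragm_cover, jet_block, petcock, screwdriver, carburettor, parts_dish, spanner from where it was at the start of the episode below 0.02 m); the robot touches nothing.
It fails at once if the lid is forced: the fingers load it with more than 25 N (contact force between the fingers and display_lid above 25 N).
It fails at once if the screen glass is touched (more than 1 N) (contact force between anything else and screen above 1 N).
It fails at once if the synchroniser is lifted or tipped by more than 5 degrees (angle between synchroniser's own z axis and vertical above 0.087 rad).
It fails at once if the synchroniser is shoved more than 25 mm (distance of synchroniser from where it was at the start of the episode above 0.025 m).
It fails at once if a part lying around is moved more than 20 mm (distance of any of diaphragm_cover, jet_block, petcock, screwdriver, carburettor, parts_dish, spanner from where it was at the start of the episode above 0.02 m).
It also fails if it takes over 51 s, if anything falls off the work surface, if the arm or the gripper's body presses on something with over 40 N, if the wrist force passes 120 N, or if a joint passes its speed limit or range.

## Working session

There is one attempt and no reset: what is moved stays moved. The work goes in short steps, Python scripts to look and compute and a tool call to move; the robot and the scene stay as the last step left them, time stands still between calls to the robot, and variables do not carry over. Pictures are saved under pics/ and viewed, at most 10 in all, crops included, and the job is handed in when it is done.

Besides the shell and the picture viewer there is one more tool, called after "Call:" in YAML: its name, and indented under it one key for each argument. arm_command: Moves the arm, as the interface text tells. Its arguments: {"type":"object","properties":{"motion":{"type":"array"},"newtons":{"type":"number"}},"required":["motion"]}

```bash
mkdir -p pics; cat > h.py <<'E'
from rig import *
import numpy as np, cv2
def cam(n):
    c=calibration(n); f=200/np.tan(np.radians(c["vertical_fov"])/2); return c,f
def pts(n,depth):
    c,f=cam(n); K=np.array([[f,0,c["cx"]],[0,f,c["cy"]],[0,0,1.]])
    v,u=np.mgrid[0:400,0:640]
    p=np.stack([u,v],-1).reshape(-1,1,2).astype(np.float64)
    s=cv2.undistortPoints(p,K,np.array([c["k1"],0,0,0.])).reshape(400,640,2)
    P=np.stack([s[...,0]*depth,-s[...,1]*depth,-depth],-1)
    M=np.linalg.inv(np.array(c["view"])); return P@M[:3,:3].T+M[:3,3]
E
python3 - <<'E'
from h import *
for n in("scene","top"):
    a,d=capture(n); cv2.imwrite(f"pics/{n}0.png",a[...,::-1]); P=pts(n,d); np.savez(f"{n}0.npz",a=a,d=d,P=P)
    print(n,cam(n)[1],np.linalg.inv(calibration(n)["view"])[:3].round(3).tolist(),(d>0).mean())
o=get_obs();print({k:np.round(v,3).tolist() for k,v in o.items()})
E
```

```text
scene 453.63415334795957 [[-0.616, -0.445, 0.649, 1.442], [0.787, -0.33, 0.521, 0.687], [-0.018, 0.832, 0.554, 0.806]] 0.9905234375
top 398.2820406150615 [[0.024, 0.997, -0.076, 0.486], [-1.0, 0.024, -0.006, 0.016], [-0.004, 0.076, 0.997, 1.17]] 0.99585546875
{'clock': 0.1, 'q': [1.035, 0.124, 1.652, -0.0, 1.368, -0.083], 'qvel': [-0.001, -0.001, -0.002, 0.0, 0.001, -0.0], 'joint_efforts': [0.0, -41.888, -36.11, 0.078, 0.046, -0.0], 'position': [0.284, 0.584, 0.225], 'tcp_rot': [[-0.899, 0.437, -0.001], [0.437, 0.899, -0.002], [0.0, -0.002, -1.0]], 'contact_force': [0.957, 0.461, -0.605], 'wrist_torque': [0.015, 0.045, -0.013], 'grasp_force': 0.0, 'finger_gap': 0.095}
```

View pics/scene0.png

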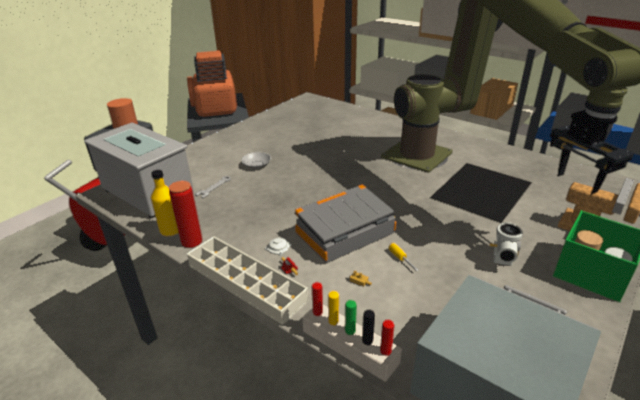

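View pics/top0.png

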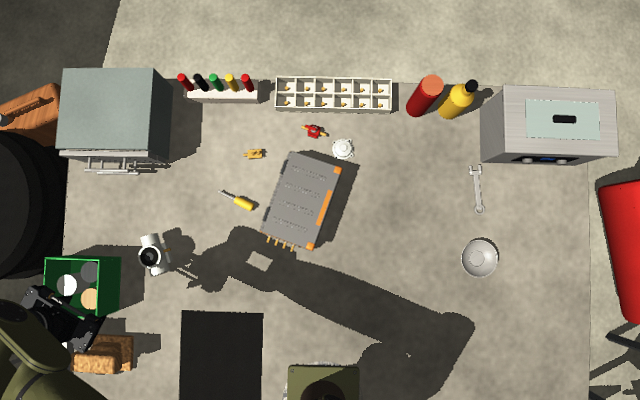

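The scene view shows the grey instrument at about (345,220). In the top view it is at about (302,200), with its hinge side on the left and its front with the orange recess trim on the right, around (325,207). The parts lie clear of the front side, and the cover at (343,149) is near one front corner.

```bash
python3 - <<'E'
from h import *
for n,r in(("top",(140,265,250,370)),("scene",(175,270,280,410))):
    z=np.load(n+"0.npz");P=z["P"];a=z["a"]
    m=np.zeros((400,640),bool);m[r[0]:r[1],r[2]:r[3]]=1
    g=P[m&(P[...,2]<.03)]; print(n,"bench z",np.median(g[:,2]))
    t=m&(P[...,2]>.045)&(P[...,2]<.13)
    k,l,s,c=cv2.connectedComponentsWithStats(t.astype(np.uint8)); i=1+np.argmax(s[1:,4]); t=l==i
    Q=P[t]; rect=cv2.minAreaRect(Q[:,:2].astype(np.float32)); print("rect",rect,cv2.boxPoints(rect).round(4).tolist(), s[i])
    # plane of upper surface
    for it in range(4):
        A=np.c_[Q[:,:2],np.ones(len(Q))]; co=np.linalg.lstsq(A,Q[:,2],rcond=None)[0]; e=Q[:,2]-A@co; Q=Q[abs(e)<max(.003,1.5*e.std())]
    print("plane",co,np.degrees(np.arctan(np.hypot(*co[:2]))),len(Q),e.std()); rect=cv2.minAreaRect(Q[:,:2].astype(np.float32));b=cv2.boxPoints(rect);print("lid",rect,[(p.round(4).tolist(),round(float(co@[*p,1]),4)) for p in b])
    # anything >15mm high near the front
z=np.load("top0.npz");P=z["P"]
cv2.imwrite("pics/topcrop.png",cv2.resize(z["a"][130:270,220:380,::-1],None,fx=4,fy=4,interpolation=cv2.INTER_CUBIC))
E
```

```text
top bench z 0.00047872895567602214
rect ((0.5758062601089478, 0.07589948177337646), (0.15979978442192078, 0.24310754239559174), 71.43663787841797) [[0.4350999891757965, 0.03889999911189079], [0.6656000018119812, -0.03849999979138374], [0.7164999842643738, 0.11289999634027481], [0.4860000014305115, 0.19030000269412994]] [ 260  152   82   99 4905]
plane [-0.02921774 -0.09119884  0.11016238] 5.470239488996209 3944 0.0015032200967102427
lid ((0.5758818984031677, 0.07141461968421936), (0.149539053440094, 0.23986470699310303), 71.30624389648438) [([0.4383000135421753, 0.039000000804662704], 0.0938), ([0.6654999852180481, -0.03779999911785126], 0.0942), ([0.7135000228881836, 0.10379999876022339], 0.0799), ([0.4862000048160553, 0.18070000410079956], 0.0795)]
scene bench z -0.00019742555484858482
rect ((0.5804614424705505, 0.0738263875246048), (0.16775105893611908, 0.24457158148288727), 71.75553894042969) [[0.43810001015663147, 0.032499998807907104], [0.6703000068664551, -0.04410000145435333], [0.7228999733924866, 0.1151999980211258], [0.49059998989105225, 0.19179999828338623]] [ 294  185  101   68 3941]
plane [-0.03428543 -0.09897475  0.11270617] 5.979635163775976 2604 0.0018253585043860913
lid ((0.5792379975318909, 0.07280787825584412), (0.15478618443012238, 0.24463874101638794), 70.1284408569336) [([0.43790000677108765, 0.041600000113248825], 0.0936), ([0.6679999828338623, -0.041600000113248825], 0.0939), ([0.7206000089645386, 0.10400000214576721], 0.0777), ([0.49050000309944153, 0.18719999492168427], 0.0774)]
```

View pics/topcrop.png

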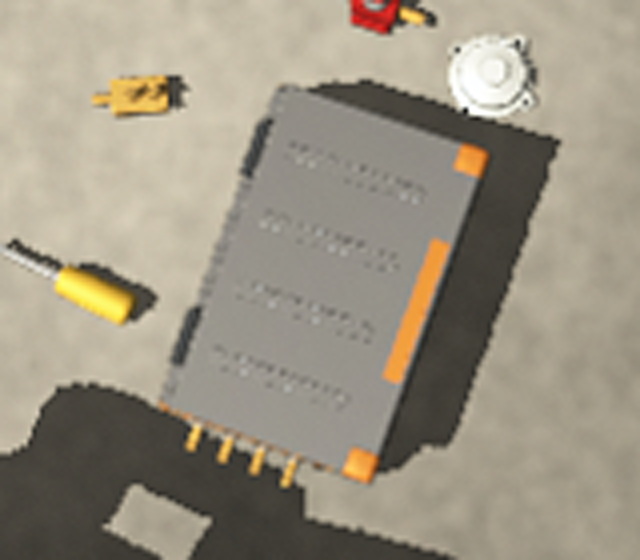

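The crop shows the lid ajar (about 5.5°), with the orange lip strip at mid-front and the recess clear. Next I swing over high with the fingers closed.

Call:
arm_command:
  motion:
    - {"rotation":[0,0,-0.1],"translation":[0.01,-0.03,0.022],"grip":0}
    - {"rotation":[0,0,-0.1],"translation":[0.01,-0.03,0.022],"grip":0}
    - {"rotation":[0,0,-0.1],"translation":[0.01,-0.03,0.022],"grip":0}
    - {"rotation":[0,0,-0.1],"translation":[0.01,-0.03,0.022],"grip":0}
    - {"rotation":[0,0,-0.1],"translation":[0.01,-0.03,0.022],"grip":0}
    - {"rotation":[0,0,-0.1],"translation":[0.01,-0.03,0.022],"grip":0}
    - {"rotation":[0,0,-0.1],"translation":[0.01,-0.03,0.022],"grip":0}
    - {"rotation":[0,0,-0.1],"translation":[0.01,-0.03,0.022],"grip":0}
  newtons: 5

```text
clock: 0.77
position: [0.3643, 0.3428, 0.4022]
tcp_rot: [[-0.308, 0.951, -0.0], [0.951, 0.308, -0.0], [-0.0, -0.0, -1.0]]
contact_force: [0.3, 0.2, 0.2]
finger_gap: 0.0474
grasp_force: 0.0
```

Call:
arm_command:
  motion:
    - {"rotation":[0,0,-0.1],"translation":[0.01,-0.036,0],"grip":0}
    - {"rotation":[0,0,-0.1],"translation":[0.01,-0.036,0],"grip":0}
    - {"rotation":[0,0,-0.1],"translation":[0.01,-0.036,0],"grip":0}
    - {"rotation":[0,0,-0.1],"translation":[0.01,-0.036,0],"grip":0}
    - {"rotation":[0,0,-0.1],"translation":[0.01,-0.036,0],"grip":0}
    - {"rotation":[0,0,-0.1],"translation":[0.01,-0.036,0],"grip":0}
    - {"rotation":[0,0,0],"translation":[0.01,-0.036,0],"grip":0}
    - {"rotation":[0,0,0],"translation":[0.01,-0.036,0],"grip":0}

```text
clock: 1.43
position: [0.4442, 0.0547, 0.4013]
tcp_rot: [[0.278, 0.96, -0.0], [0.96, -0.278, 0.0], [0.0, -0.0, -1.0]]
contact_force: [0.5, 0.4, 0.0]
finger_gap: 0.0007
grasp_force: 0.0
```

```bash
python3 -c "
from h import *
o=get_obs()
for k in ('clock','q','position','tcp_rot','contact_force','finger_gap'):print(k,np.round(o[k],3).tolist())"
```

```text
clock 1.433
q [0.002, -0.383, 1.82, 0.0, 1.704, 0.285]
position [0.444, 0.055, 0.401]
tcp_rot [[0.278, 0.96, -0.0], [0.96, -0.278, 0.0], [0.0, -0.0, -1.0]]
contact_force [0.49, 0.372, 0.03]
finger_gap 0.001
```

Call:
arm_command:
  motion:
    - {"rotation":[0,0,-0.045],"translation":[0.006,-0.025,0],"grip":0}
    - {"rotation":[0.105,-0.0355,0],"translation":[0.006,-0.025,0],"grip":0}
    - {"rotation":[0.105,-0.0355,0],"translation":[0.006,-0.025,0],"grip":0}
    - {"rotation":[0.105,-0.0355,0],"translation":[0.006,-0.025,0],"grip":0}
    - {"rotation":[0.105,-0.0355,0],"translation":[0.006,-0.025,0],"grip":0}
    - {"rotation":[0.105,-0.0355,0],"translation":[0.006,-0.025,0],"grip":0}
    - {"rotation":[0.105,-0.0355,0],"translation":[0.006,-0.025,0],"grip":0}
    - {"rotation":[0.105,-0.0355,0],"translation":[0.006,-0.025,0],"grip":0}

```text
clock: 2.1
position: [0.4922, -0.1454, 0.4023]
tcp_rot: [[0.228, 0.947, 0.228], [0.673, -0.323, 0.666], [0.704, 0.002, -0.71]]
contact_force: [1.0, 0.6, -0.3]
finger_gap: 0.0006
grasp_force: 0.0
```

Call:
arm_command:
  motion:
    - {"rotation":[0.105,-0.0355,0],"translation":[0,0,-0.01],"grip":0}
    - {"rotation":[0.105,-0.0355,0],"translation":[0,0,-0.01],"grip":0}
    - {"rotation":[0.105,-0.0355,0],"translation":[0,0,-0.01],"grip":0}
    - {"rotation":[0.105,-0.0355,0],"translation":[0,0,-0.01],"grip":0}
    - {"rotation":[0,0,0],"translation":[0,0,-0.01],"grip":0}
    - {"rotation":[0,0,0],"translation":[0,0,-0.01],"grip":0}
    - {"rotation":[0,0,0],"translation":[0,0,0],"grip":0}

```text
clock: 2.68
position: [0.4921, -0.1431, 0.3398]
tcp_rot: [[0.114, 0.947, 0.299], [0.326, -0.32, 0.889], [0.938, -0.004, -0.345]]
contact_force: [0.0, 0.7, -0.7]
finger_gap: 0.0006
grasp_force: 0.0
```

```bash
python3 -c "
from h import *
o=get_obs()
for k in ('clock','q','position','tcp_rot','contact_force','finger_gap'):print(k,np.round(o[k],3).tolist())
a,d=capture('scene');cv2.imwrite('pics/s1.png',a[...,::-1])"
```

```text
clock 2.683
q [-0.862, -0.005, 1.906, 1.032, 1.92, -0.521]
position [0.492, -0.143, 0.34]
tcp_rot [[0.114, 0.947, 0.299], [0.326, -0.32, 0.889], [0.938, -0.004, -0.345]]
contact_force [0.038, 0.683, -0.717]
finger_gap 0.001
```

View pics/s1.png

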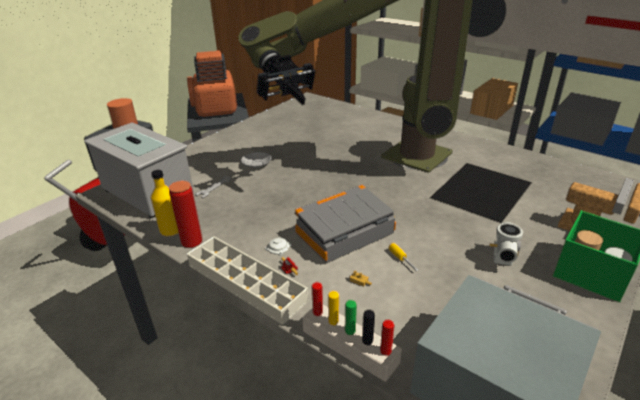

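The gripper is at (285,80), pointing at the instrument's front with a slight downward tilt. I'll descend in front of it.

Call:
arm_command:
  motion:
    - {"rotation":[0,0,0],"translation":[0.0035,0.006,-0.03],"grip":0}
    - {"rotation":[0,0,0],"translation":[0.0035,0.006,-0.03],"grip":0}
    - {"rotation":[0,0,0],"translation":[0.0035,0.006,-0.03],"grip":0}
    - {"rotation":[0,0,0],"translation":[0.0035,0.006,-0.03],"grip":0}
    - {"rotation":[0,0,0],"translation":[0.0035,0.006,-0.03],"grip":0}
    - {"rotation":[0,0,0],"translation":[0.0035,0.006,-0.03],"grip":0}
    - {"rotation":[0,0,0],"translation":[0.0035,0.006,-0.03],"grip":0}
    - {"rotation":[0,0,0],"translation":[0.0035,0.005,-0.03],"grip":0}

```text
clock: 3.4
position: [0.5222, -0.0968, 0.1026]
tcp_rot: [[0.107, 0.948, 0.301], [0.331, -0.319, 0.888], [0.938, 0.005, -0.348]]
contact_force: [0.0, 0.2, 0.1]
finger_gap: 0.0002
grasp_force: 0.0
```

Call:
arm_command:
  motion:
    - {"rotation":[0,0,0],"translation":[0,0,-0.012],"grip":0}
    - {"rotation":[0,0,0],"translation":[0,0,-0.012],"grip":0}
    - {"rotation":[0,0,0],"translation":[0,0,-0.012],"grip":0}
    - {"rotation":[0,0,0],"translation":[0,0,0],"grip":0}

```text
clock: 3.73
position: [0.5205, -0.0968, 0.0651]
tcp_rot: [[0.111, 0.947, 0.3], [0.326, -0.32, 0.889], [0.939, -0.001, -0.345]]
contact_force: [-0.6, 0.9, -0.6]
finger_gap: 0.0005
grasp_force: 0.0
```

```bash
python3 -c "
from h import *
o=get_obs()
for k in ('clock','q','position','tcp_rot','contact_force','finger_gap'):print(k,np.round(o[k],4).tolist())
a,d=capture('top');cv2.imwrite('pics/t1.png',cv2.resize(a[130:300,220:450,::-1],None,fx=3,fy=3))"
```

```text
clock 3.7333
q [-0.7683, 0.3872, 2.0109, 1.0128, 1.589, -0.9114]
position [0.5205, -0.0968, 0.0651]
tcp_rot [[0.1115, 0.9473, 0.3003], [0.3264, -0.3203, 0.8893], [0.9386, -0.0011, -0.3449]]
contact_force [-0.6285, 0.8694, -0.6227]
finger_gap 0.0005
```

View pics/t1.png

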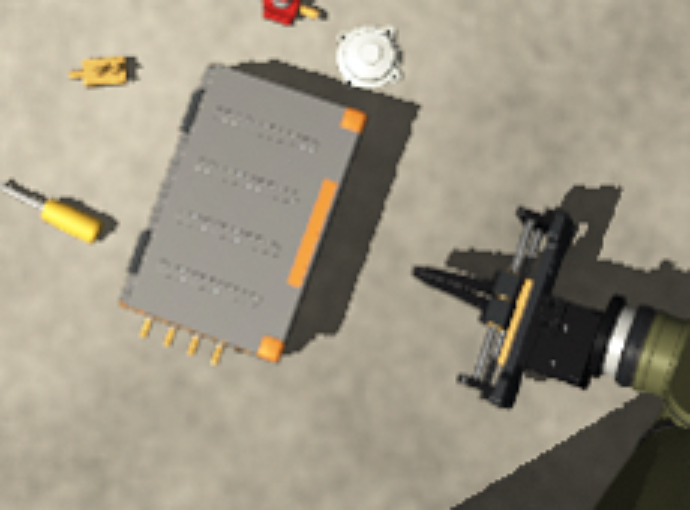

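The fingers, at (420,270) in the crop, are aligned with the middle of the orange lip strip. I'll go in under the lip.

Call:
arm_command:
  motion:
    - {"rotation":[0,0,0],"translation":[0.0046,0.0139,0],"grip":0}
    - {"rotation":[0,0,0],"translation":[0.0046,0.0139,0],"grip":0}
    - {"rotation":[0,0,0],"translation":[0.0046,0.0139,0],"grip":0}
    - {"rotation":[0,0,0],"translation":[0.0046,0.0139,0],"grip":0}
    - {"rotation":[0,0,0],"translation":[0.0046,0.0139,0],"grip":0}
    - {"rotation":[0,0,0],"translation":[0.0046,0.0139,0],"grip":0}
    - {"rotation":[0,0,0],"translation":[0.0046,0.0139,0],"grip":0}
    - {"rotation":[0,0,0],"translation":[0,0,0],"grip":0}

```text
clock: 4.45
position: [0.5522, 0.004, 0.066]
tcp_rot: [[0.11, 0.948, 0.297], [0.326, -0.317, 0.891], [0.939, -0.001, -0.344]]
contact_force: [-0.3, 0.6, -0.2]
finger_gap: 0.0002
grasp_force: 0.1
```

```bash
python3 - <<'E'
from h import *
o=get_obs()
for k in ('clock','position','contact_force'):print(k,np.round(o[k],4).tolist())
H=np.array([.601,.147,.066]); ax=np.array([-.947,.32,0])
from scipy.spatial.transform import Rotation as R
r=o["position"]-H; ph=0
for dp,n in ((.02,4),(.04,4),(.06,8),(.06,8),(.06,8),(.06,8)):
    A=R.from_rotvec(ax*ph).apply(r); ph+=dp*n; B=R.from_rotvec(ax*ph).apply(r)
    print(dp,n,"phi",round(np.degrees(ph),1),"pos",(B+H).round(3),"mean step",((B-A)/n).round(4).tolist())
    M=[R.from_rotvec(ax*(ph-dp*n+dp*(i+1))).apply(r)-R.from_rotvec(ax*(ph-dp*n+dp*i)).apply(r) for i in range(n)];print(np.round(M,4).tolist())
E
```

```text
clock 4.45
position [0.5522, 0.004, 0.066]
contact_force [-0.3336, 0.5623, -0.2429]
0.02 4 phi 4.6 pos [0.552 0.004 0.078] mean step [0.0, 0.0001, 0.003]
[[0.0, 0.0, 0.003], [0.0, 0.0001, 0.003], [0.0, 0.0001, 0.003], [0.0001, 0.0002, 0.003]]
0.04 4 phi 13.8 pos [0.554 0.008 0.102] mean step [0.0003, 0.0009, 0.006]
[[0.0002, 0.0006, 0.006], [0.0003, 0.0008, 0.006], [0.0003, 0.001, 0.0059], [0.0004, 0.0012, 0.0059]]
0.06 8 phi 41.3 pos [0.564 0.04  0.166] mean step [0.0013, 0.0039, 0.008]
[[0.0008, 0.0023, 0.0087], [0.0009, 0.0028, 0.0086], [0.0011, 0.0033, 0.0084], [0.0013, 0.0037, 0.0082], [0.0014, 0.0042, 0.0079], [0.0016, 0.0046, 0.0076], [0.0017, 0.0051, 0.0073], [0.0018, 0.0055, 0.007]]
0.06 8 phi 68.8 pos [0.583 0.095 0.207] mean step [0.0024, 0.007, 0.0051]
[[0.002, 0.0059, 0.0066], [0.0021, 0.0062, 0.0062], [0.0022, 0.0066, 0.0058], [0.0023, 0.0069, 0.0054], [0.0024, 0.0072, 0.005], [0.0025, 0.0074, 0.0045], [0.0026, 0.0077, 0.004], [0.0027, 0.0079, 0.0035]]
0.06 8 phi 96.3 pos [0.606 0.163 0.216] mean step [0.0028, 0.0084, 0.0012]
[[0.0027, 0.0081, 0.003], [0.0028, 0.0082, 0.0025], [0.0028, 0.0084, 0.002], [0.0029, 0.0085, 0.0015], [0.0029, 0.0085, 0.0009], [0.0029, 0.0086, 0.0004], [0.0029, 0.0086, -0.0002], [0.0029, 0.0086, -0.0007]]
0.06 8 phi 123.8 pos [0.627 0.227 0.192] mean step [0.0027, 0.008, -0.0031]
[[0.0029, 0.0085, -0.0013], [0.0028, 0.0084, -0.0018], [0.0028, 0.0083, -0.0023], [0.0028, 0.0082, -0.0028], [0.0027, 0.008, -0.0033], [0.0026, 0.0078, -0.0038], [0.0025, 0.0075, -0.0043], [0.0025, 0.0073, -0.0048]]
```

Call:
arm_command:
  motion:
    - {"rotation":[-0.019,0.0064,0],"translation":[0,0,0.003],"grip":0}
    - {"rotation":[-0.019,0.0064,0],"translation":[0,0,0.003],"grip":0}
    - {"rotation":[-0.019,0.0064,0],"translation":[0,0,0.003],"grip":0}
    - {"rotation":[-0.019,0.0064,0],"translation":[0,0.0002,0.003],"grip":0}

```text
clock: 4.78
position: [0.5525, 0.0005, 0.0779]
tcp_rot: [[0.136, 0.947, 0.291], [0.399, -0.321, 0.859], [0.907, -0.001, -0.421]]
contact_force: [0.2, 0.6, -3.0]
finger_gap: 0.0009
grasp_force: 1.3
```

Call:
arm_command:
  motion:
    - {"rotation":[-0.038,0.0128,0],"translation":[0.0002,0.0006,0.006],"grip":0}
    - {"rotation":[-0.038,0.0128,0],"translation":[0.0003,0.0008,0.006],"grip":0}

```text
clock: 4.95
position: [0.5527, 0.0016, 0.089]
tcp_rot: [[0.16, 0.947, 0.28], [0.467, -0.322, 0.823], [0.869, -0.001, -0.494]]
contact_force: [0.1, 0.6, -6.2]
finger_gap: 0.0007
grasp_force: 2.4
```

Call:
arm_command:
  motion:
    - {"rotation":[-0.038,0.0128,0],"translation":[0.0003,0.001,0.006],"grip":0}
    - {"rotation":[-0.038,0.0128,0],"translation":[0.0004,0.0012,0.006],"grip":0}
    - {"rotation":[-0.057,0.0192,0],"translation":[0.0008,0.0023,0.0087],"grip":0}
    - {"rotation":[-0.057,0.0192,0],"translation":[0.0009,0.0028,0.0086],"grip":0}

```text
clock: 5.28
position: [0.5548, 0.0081, 0.1177]
tcp_rot: [[0.214, 0.946, 0.243], [0.624, -0.324, 0.712], [0.752, -0.001, -0.659]]
contact_force: [0.5, 0.3, -7.8]
finger_gap: 0.0005
grasp_force: 3.4
```

Call:
arm_command:
  motion:
    - {"rotation":[-0.057,0.0192,0],"translation":[0.0011,0.0033,0.0084],"grip":0}
    - {"rotation":[-0.057,0.0192,0],"translation":[0.0013,0.0037,0.0082],"grip":0}
    - {"rotation":[-0.057,0.0192,0],"translation":[0.0014,0.0042,0.0079],"grip":0}
    - {"rotation":[-0.057,0.0192,0],"translation":[0.0016,0.0046,0.0076],"grip":0}
    - {"rotation":[-0.057,0.0192,0],"translation":[0.0017,0.0051,0.0073],"grip":0}
    - {"rotation":[-0.057,0.0192,0],"translation":[0.0018,0.0055,0.007],"grip":0}

```text
clock: 5.78
position: [0.5636, 0.034, 0.1653]
tcp_rot: [[0.284, 0.947, 0.153], [0.836, -0.323, 0.445], [0.47, 0.001, -0.882]]
contact_force: [-1.4, -5.5, -3.5]
finger_gap: 0.0007
grasp_force: 3.8
```

```bash
python3 -c "
from h import *
o=get_obs()
for k in ('clock','q','position','tcp_rot','contact_force','finger_gap'):print(k,np.round(o[k],4).tolist())
a,d=capture('scene');cv2.imwrite('pics/s2.png',cv2.resize(a[90:290,240:460,::-1],None,fx=3,fy=3))"
```

```text
clock 5.7833
q [-0.2748, -0.0676, 2.0081, 0.5237, 1.22, -0.1352]
position [0.5636, 0.034, 0.1653]
tcp_rot [[0.284, 0.9465, 0.153], [0.8355, -0.3226, 0.4448], [0.4704, 0.0015, -0.8825]]
contact_force [-1.3797, -5.4951, -3.5198]
finger_gap 0.0007
```

View pics/s2.png

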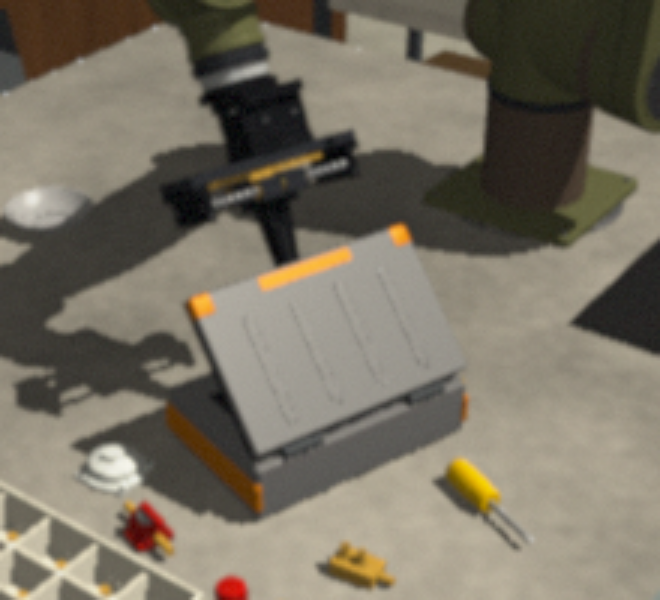

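The lid is at about 45° and the finger sits behind the middle of the orange lip strip, at (300,260). I'll continue along the arc.

Call:
arm_command:
  motion:
    - {"rotation":[-0.057,0.0192,0],"translation":[0.002,0.0059,0.0066],"grip":0}
    - {"rotation":[-0.057,0.0192,0],"translation":[0.0021,0.0062,0.0062],"grip":0}
    - {"rotation":[-0.057,0.0192,0],"translation":[0.0022,0.0066,0.0058],"grip":0}
    - {"rotation":[-0.057,0.0192,0],"translation":[0.0023,0.0069,0.0054],"grip":0}
    - {"rotation":[-0.057,0.0192,0],"translation":[0.0024,0.0072,0.005],"grip":0}
    - {"rotation":[-0.057,0.0192,0],"translation":[0.0025,0.0074,0.0045],"grip":0}
    - {"rotation":[-0.057,0.0192,0],"translation":[0.0026,0.0077,0.004],"grip":0}
    - {"rotation":[-0.057,0.0192,0],"translation":[0.0027,0.0079,0.0035],"grip":0}

```text
clock: 6.5
position: [0.5828, 0.0896, 0.2081]
tcp_rot: [[0.322, 0.947, 0.005], [0.947, -0.322, 0.009], [0.01, 0.002, -1.0]]
contact_force: [-3.9, -6.1, 2.3]
finger_gap: 0.0008
grasp_force: 3.9
```

Call:
arm_command:
  motion:
    - {"rotation":[-0.057,0.0192,0],"translation":[0.0027,0.0081,0.003],"grip":0}
    - {"rotation":[-0.057,0.0192,0],"translation":[0.0028,0.0082,0.0025],"grip":0}
    - {"rotation":[-0.057,0.0192,0],"translation":[0.0028,0.0084,0.002],"grip":0}
    - {"rotation":[-0.057,0.0192,0],"translation":[0.0029,0.0085,0.0015],"grip":0}
    - {"rotation":[-0.057,0.0192,0],"translation":[0.0029,0.0085,0.0009],"grip":0}
    - {"rotation":[0,0,0],"translation":[0,0,0],"grip":0}

```text
clock: 7.0
position: [0.5979, 0.1342, 0.2184]
tcp_rot: [[0.307, 0.948, -0.088], [0.909, -0.32, -0.269], [-0.283, 0.002, -0.959]]
contact_force: [-1.7, -4.9, 6.2]
finger_gap: 0.0005
grasp_force: 3.4
```

```bash
cat > ang.py <<'E'
from h import *
import sys
o=get_obs(); print(np.round(o["clock"],2),"q",np.round(o["q"],2).tolist(),"pos",np.round(o["position"],4).tolist(),"f",np.round(o["contact_force"],1).tolist())
H=np.array([.601,.147,.066]); bx=np.array([.32,.947,0]); by=np.array([-.947,.32,0])
for n in("scene","top"):
    a,d=capture(n); cv2.imwrite(f"pics/{sys.argv[1]}_{n}.png",a[...,::-1]); P=pts(n,d)-H
    s=P@bx; t=P@by; h=P[...,2]; r=np.hypot(s,h); th=np.degrees(np.arctan2(h,-s))
    m=(d>0)&(abs(t)<.112)&(abs(t)>.05)&(r>.04)&(r<.16)&(h>.012)
    m&=(th>15)&(th<150)
    if m.sum()<50: print(n,"few");continue
    hist=np.histogram(th[m],bins=np.arange(15,151,5)); c=hist[1][hist[0].argmax()]+2.5
    m&=abs(th-c)<12; A=np.c_[s[m],h[m],t[m]]; 
    A-=0; mu=A.mean(0); u,w,v=np.linalg.svd(A-mu,full_matrices=False); N=v[2]
    e=(A-mu)@N; A=A[abs(e)<.003]; mu=A.mean(0); N=np.linalg.svd(A-mu,full_matrices=False)[2][2]
    N=N*np.sign(N[0]) # back normal points to +s
    print(n,len(A),"angle",np.degrees(np.arctan2(N[0],N[1])).round(2),"offset mm",(mu@N*1000).round(1),"tilt",N[2].round(3),"rms",((A-mu)@N).std().round(4))
E
python3 ang.py a1
```

```text
7.0 q [0.24, 0.15, 1.65, -0.24, 1.5, 0.61] pos [0.5979, 0.1342, 0.2184] f [-1.7, -4.9, 6.2]
scene 1252 angle 90.25 offset mm 13.5 tilt 0.003 rms 0.0013
top 184 angle 92.0 offset mm -4.6 tilt 0.008 rms 0.0012
```

Call:
arm_command:
  motion:
    - {"rotation":[-0.057,0.0192,0],"translation":[0.0029,0.0086,0.001],"grip":0}
    - {"rotation":[-0.057,0.0192,0],"translation":[0.0029,0.0086,0.0004],"grip":0}
    - {"rotation":[-0.057,0.0192,0],"translation":[0.0029,0.0086,0],"grip":0}
    - {"rotation":[-0.057,0.0192,0],"translation":[0.0029,0.0085,-0.0007],"grip":0}

```text
clock: 7.43
position: [0.6087, 0.1662, 0.2184]
tcp_rot: [[0.279, 0.946, -0.162], [0.817, -0.323, -0.479], [-0.505, 0.002, -0.863]]
contact_force: [-1.1, -5.2, 0.0]
finger_gap: 0.0005
grasp_force: 2.5
```

Call:
arm_command:
  motion:
    - {"rotation":[-0.057,0.0192,0],"translation":[0.0028,0.0084,-0.0013],"grip":0}
    - {"rotation":[-0.057,0.0192,0],"translation":[0.0028,0.0083,-0.0018],"grip":0}
    - {"rotation":[-0.057,0.0192,0],"translation":[0.0028,0.0082,-0.0023],"grip":0}
    - {"rotation":[0,0,0],"translation":[0,0,0],"grip":0}

```text
clock: 7.77
position: [0.617, 0.1933, 0.21]
tcp_rot: [[0.242, 0.948, -0.209], [0.719, -0.319, -0.617], [-0.651, -0.001, -0.759]]
contact_force: [-1.2, -3.6, 2.2]
finger_gap: 0.0007
grasp_force: 2.1
```

```bash
python3 ang.py a2
```

```text
7.77 q [0.43, 0.43, 1.42, -0.51, 1.79, 0.77] pos [0.617, 0.1933, 0.21] f [-1.2, -3.6, 2.2]
scene 716 angle 113.76 offset mm 14.3 tilt -0.002 rms 0.0012
top 1114 angle 114.77 offset mm -3.0 tilt 0.002 rms 0.0015
```

Call:
arm_command:
  motion:
    - {"rotation":[-0.057,0.0192,0],"translation":[0.0027,0.008,-0.0031],"grip":0}
    - {"rotation":[0,0,0],"translation":[0,0,0],"grip":0}
    - {"rotation":[0,0,0],"translation":[0,0,0],"grip":0}

```text
clock: 8.12
position: [0.62, 0.2001, 0.2093]
tcp_rot: [[0.233, 0.947, -0.22], [0.684, -0.32, -0.655], [-0.691, 0.002, -0.722]]
contact_force: [-2.1, -3.5, 0.7]
finger_gap: 0.0005
grasp_force: 1.8
```

```bash
python3 ang.py a3
```

```text
8.12 q [0.44, 0.47, 1.39, -0.54, 1.83, 0.78] pos [0.62, 0.2001, 0.2093] f [-2.1, -3.5, 0.7]
scene 603 angle 116.17 offset mm 14.4 tilt -0.003 rms 0.0011
top 1189 angle 117.47 offset mm -3.1 tilt 0.002 rms 0.0015
```

Call:
arm_command:
  motion:
    - {"rotation":[0,0,0],"translation":[-0.0026,-0.0076,0],"grip":0}
    - {"rotation":[0,0,0],"translation":[-0.0026,-0.0076,0],"grip":0}
    - {"rotation":[0,0,0],"translation":[-0.0032,-0.0095,0],"grip":0}
    - {"rotation":[0,0,0],"translation":[-0.0032,-0.0095,0],"grip":0}
    - {"rotation":[0,0,0],"translation":[-0.0032,-0.0095,0],"grip":0}
    - {"rotation":[0,0,0],"translation":[-0.0032,-0.0095,0.005],"grip":0}
    - {"rotation":[0,0,0],"translation":[0,0,0.005],"grip":0}
    - {"rotation":[0,0,0],"translation":[0,0,0],"grip":0}

```text
clock: 8.88
position: [0.6023, 0.1471, 0.2201]
tcp_rot: [[0.234, 0.947, -0.219], [0.683, -0.32, -0.656], [-0.692, 0.003, -0.722]]
contact_force: [0.3, 0.4, -0.5]
finger_gap: 0.0005
grasp_force: 0.0
```

```bash
python3 ang.py a4
```

```text
8.88 q [0.39, 0.38, 1.49, -0.57, 1.79, 0.74] pos [0.6023, 0.1471, 0.2201] f [0.3, 0.4, -0.5]
scene 838 angle 106.15 offset mm 14.8 tilt 0.002 rms 0.0013
top 979 angle 107.31 offset mm -2.4 tilt 0.001 rms 0.0014
```

It springs back about 10° and now rests near 106.7°, so I'll push again to about 120°.

Call:
arm_command:
  motion:
    - {"rotation":[0,0,0],"translation":[0,0,-0.005],"grip":0}
    - {"rotation":[0,0,0],"translation":[0.0032,0.0095,-0.005],"grip":0}
    - {"rotation":[0,0,0],"translation":[0.0032,0.0095,0],"grip":0}
    - {"rotation":[0,0,0],"translation":[0.0032,0.0095,0],"grip":0}
    - {"rotation":[0,0,0],"translation":[0.0032,0.0095,0],"grip":0}
    - {"rotation":[0,0,0],"translation":[0.0026,0.0076,0],"grip":0}
    - {"rotation":[0,0,0],"translation":[0.0026,0.0076,0],"grip":0}
    - {"rotation":[0,0,0],"translation":[0,0,0],"grip":0}

```text
clock: 9.65
position: [0.6205, 0.2022, 0.2085]
tcp_rot: [[0.231, 0.948, -0.219], [0.683, -0.318, -0.657], [-0.693, 0.002, -0.721]]
contact_force: [-0.8, -2.3, 1.6]
finger_gap: 0.0008
grasp_force: 1.8
```

Call:
arm_command:
  motion:
    - {"rotation":[-0.057,0.0192,0],"translation":[0.0028,0.0082,-0.003],"grip":0}
    - {"rotation":[0,0,0],"translation":[0,0,0],"grip":0}
    - {"rotation":[0,0,0],"translation":[0,0,0],"grip":0}

```text
clock: 9.9
position: [0.623, 0.2094, 0.2054]
tcp_rot: [[0.218, 0.948, -0.233], [0.643, -0.319, -0.697], [-0.735, 0.002, -0.678]]
contact_force: [-1.8, -4.2, 2.0]
finger_gap: 0.0004
grasp_force: 1.8
```

```bash
python3 ang.py a5
```

```text
9.9 q [0.46, 0.52, 1.35, -0.57, 1.87, 0.79] pos [0.623, 0.2094, 0.2054] f [-1.8, -4.2, 2.0]
scene 425 angle 119.32 offset mm 15.4 tilt -0.004 rms 0.0013
top 1296 angle 120.9 offset mm -2.5 tilt 0.002 rms 0.0015
```

Now at about 120°. I'll withdraw well clear and look again.

Call:
arm_command:
  motion:
    - {"rotation":[0,0,0],"translation":[-0.0026,-0.0076,0],"grip":0}
    - {"rotation":[0,0,0],"translation":[-0.0026,-0.0076,0],"grip":0}
    - {"rotation":[0,0,0],"translation":[-0.0032,-0.0095,0],"grip":0}
    - {"rotation":[0,0,0],"translation":[-0.0032,-0.0095,0],"grip":0}
    - {"rotation":[0,0,0],"translation":[-0.0032,-0.0095,0],"grip":0}
    - {"rotation":[0,0,0],"translation":[-0.0032,-0.0095,0.005],"grip":0}
    - {"rotation":[0,0,0],"translation":[-0.0032,-0.0095,0.01],"grip":0}
    - {"rotation":[0,0,0],"translation":[-0.0032,-0.0095,0.01],"grip":0}

```text
clock: 10.67
position: [0.5978, 0.1356, 0.2311]
tcp_rot: [[0.217, 0.948, -0.234], [0.642, -0.32, -0.697], [-0.735, 0.001, -0.678]]
contact_force: [-0.0, 0.1, 0.3]
finger_gap: 0.0003
grasp_force: 0.0
```

Call:
arm_command:
  motion:
    - {"rotation":[0,0,0],"translation":[-0.005,-0.015,0.02],"grip":0}
    - {"rotation":[0,0,0],"translation":[-0.005,-0.015,0.02],"grip":0}
    - {"rotation":[0,0,0],"translation":[-0.005,-0.015,0.02],"grip":0}
    - {"rotation":[0,0,0],"translation":[-0.005,-0.015,0.02],"grip":0}
    - {"rotation":[0,0,0],"translation":[0,0,0],"grip":0}
    - {"rotation":[0,0,0],"translation":[0,0,0],"grip":0}
    - {"rotation":[0,0,0],"translation":[0,0,0],"grip":0}
    - {"rotation":[0,0,0],"translation":[0,0,0],"grip":0}

```text
clock: 11.33
position: [0.5781, 0.0771, 0.309]
tcp_rot: [[0.216, 0.948, -0.235], [0.642, -0.319, -0.697], [-0.736, -0.0, -0.677]]
contact_force: [-0.3, -0.1, -0.3]
finger_gap: 0.0002
grasp_force: 0.0
```

```bash
python3 ang.py a6; python3 ang.py a7
```

```text
11.33 q [0.32, 0.23, 1.54, -0.66, 1.88, 0.61] pos [0.5781, 0.0771, 0.309] f [-0.3, -0.1, -0.3]
scene 730 angle 110.22 offset mm 15.2 tilt 0.001 rms 0.0013
top 307 angle 114.92 offset mm -6.8 tilt 0.012 rms 0.0016
11.43 q [0.32, 0.24, 1.54, -0.66, 1.88, 0.61] pos [0.5781, 0.0772, 0.3088] f [0.9, 0.1, -0.1]
scene 739 angle 110.16 offset mm 15.3 tilt 0.001 rms 0.0014
top 299 angle 114.84 offset mm -6.7 tilt 0.012 rms 0.0016
```

View pics/a7_scene.png

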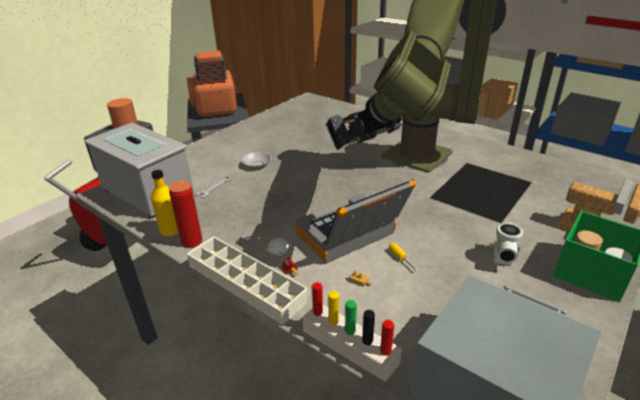

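The lid stands open, leaning back, with its lip between (340,210) and (412,183), and the arm is clear of it. The top view is partly blocked by the arm, so I'll move it further off and confirm.

Call:
arm_command:
  motion:
    - {"rotation":[0,0,0],"translation":[-0.01,-0.03,0.01],"grip":0}
    - {"rotation":[0,0,0],"translation":[-0.01,-0.03,0.01],"grip":0}
    - {"rotation":[0,0,0],"translation":[-0.01,-0.03,0.01],"grip":0}
    - {"rotation":[0,0,0],"translation":[-0.01,-0.03,0.01],"grip":0}
    - {"rotation":[0,0,0],"translation":[-0.01,-0.03,0.01],"grip":0}
    - {"rotation":[0,0,0],"translation":[-0.01,-0.03,0.01],"grip":0}
    - {"rotation":[0,0,0],"translation":[-0.01,-0.03,0.01],"grip":0}
    - {"rotation":[0,0,0],"translation":[0,0,0],"grip":0}

```text
clock: 12.2
position: [0.5072, -0.1365, 0.3832]
tcp_rot: [[0.223, 0.946, -0.234], [0.64, -0.323, -0.697], [-0.736, 0.006, -0.677]]
contact_force: [0.2, -0.8, 0.3]
finger_gap: 0.0006
grasp_force: 0.0
```

```bash
python3 ang.py a8
```

```text
12.2 q [0.01, -0.07, 1.74, -0.78, 1.75, 0.31] pos [0.5072, -0.1365, 0.3832] f [0.2, -0.8, 0.3]
scene 711 angle 110.25 offset mm 15.1 tilt 0.001 rms 0.0014
top 511 angle 114.24 offset mm -7.6 tilt 0.003 rms 0.0016
```

View pics/a8_top.png

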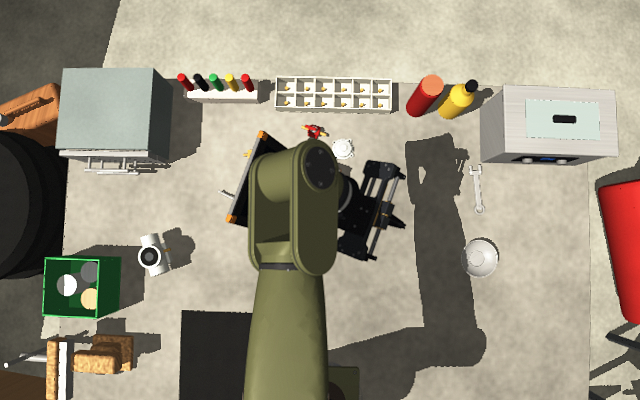

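The arm still hides most of the lid from the top camera, so that reading is unreliable. The scene camera reads a steady 110.2°, its hinge offset moved only about 2 mm, and the parts in view look where they were.

```bash
python3 -c "
from rig import *
print(job_done())"
```

```text
the job is handed in; nothing more can be done
None
```

The lid stands by itself at about 110° open (scene camera; the top camera's final view was blocked by the arm), the arm is clear, no instrument or part movement was seen, and the job is handed in.

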